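# Close up the refill counter and ring the bell

## Robot

A 6-joint arm with a two-finger parallel gripper is mounted at the origin on the work surface. World frame = base frame: x ahead of the robot, y to its left, z up, the work surface at z = 0. Lengths are in mm, angles in rad, forces in N, time in s.
With the tool pointing down it reaches from about 275 to 975 mm from the base axis. Payload 8.4 kg.
Tool frame: the origin (TCP) lies on the mounting face of the last link; the fingertips stand ctrl.nose_length ahead of it and the grasp point (between the pads) lies 171 mm ahead of it (ctrl.nose_length is the distance from the TCP to the fingertips, in mm); z points along the fingers, y is the direction in which the jaws open and shut (so a half turn about z gives the same grasp; the last joint's range is limited). The gripper opens to 92 mm and grips with 3 to 60 N. Pads are 20 mm wide; open, the fingers measure 128 mm over their backs; the gripper's body (75 mm by 189 mm) begins 69 mm behind the grasp point.
Start: joints at [1.103, 0.353, 1.633, -0, 1.155, -0.002], TCP at [280.711, 558.418, 404.683] pointing down, gripper open.
Joint ranges: [-2.63, 2.63], [-0.92, 2.1], [0.06, 2.66], [-1.3, 4.44], [0, 2.69], [-3.02, 3.02]. Speed limits (rad/s): [2.22, 2.22, 2.79, 3.14, 3.14, 3.14].

## Interface

Orientations are given as a unit quaternion [x, y, z, w].
In Python, from plant import ctrl, get_image gives the robot as it stands. The module is installed in compiled form; this text tells all that it offers.
- The arm moves only by the tool play_rows, never from a script. Its argument "increments" is a list of rows, each an object of numbers: "dx", "dy", "dz": the shift along the tool's x, y, z in m; "ax", "ay", "az": the turn, a rotation vector about the tool's x, y, z in rad. In form: [{"dx": .., "dy": .., "dz": .., "ax": .., "ay": .., "az": ..}, ...]. A call has 1 to 12 rows; each row is the pose to reach, as a shift and turn from the pose measured when the call began, along the tool's axes at that moment; what a row does not reach only later rows make up. A row lasts 1/10 s, in which the tool goes at most 50 mm and 8.59 degrees, less where a joint would pass 70% of its speed; a pose out of reach is approached as far as the arm can. A call with a gripper value outside its range is refused whole. "claw" is the closure, from 0 (fully open) to 1 (shut), set as the call begins (left out, the last holds). The fingers move at their own pace and stop on an object; the grip force is fixed at half the most. Time passes only in rows, so rows that repeat a pose let the fingers close. It gives the time, the measured TCP pose, the force and the opening at its end, in the units of the state.
- ctrl.get_state(): the state, without advancing time (a new reading comes with each control period).
- get_image(name): name is "side" or "top" or "wrist"; returns a dict with "color" (480x640x3 uint8, red, green, blue), "mtx" (3x3 intrinsics, pixels), "rvec" (rotation vector, rad) and "tvec" (3), from world to camera coordinates, as OpenCV has them; the wrist camera has in their place "T_tool_cam" (4x4, takes a point from camera to tool coordinates, whose origin is the TCP and whose axes are the flange's). Camera axes: x right, y down, z forward; pixel columns grow to the right and rows downward; lengths in mm; the calibration is good to about 2 mm. A picture is of the moment at which its call begins: read the wrist's pose just before it. There is no depth.
- ctrl.sign_off(): hands the job in, once; it reports no verdict.
The state is a dict: "t": time; "joint_positions": joint angles; "joint_velocities": joint speeds; "tau": joint torques, N m; "ee_pos": TCP position; "tcp_rot": TCP orientation; "force": force on the tool from outside, world axes, zero at the start; "ft_torque": the same for the moment, N m; "finger_gap": opening from 0.0 (shut) to 1.0 (fully open).
Only numpy, scipy, OpenCV 4.12 (cv2) and the standard library are available. Lean on these libraries where they do the work, as an engineer would, in place of code of your own. Each camera call takes 0.05 s, during which the arm holds its last target. There are 200 camera calls.

## Task

The refill is done: with light touches of the fingertips, in this order, press the salt shaker's chrome cap fully home, press the toothpick holder's red lid fully home, push the tilting tin bin fully shut, and last tap the brass plunger of the call bell to tell the kitchen. Only touch the things gently: do not pick up, tip or shift any of them about, leave the pepper shaker, ashtray and check spindle alone, and finish clear of everything.

Things in the scene. Friction and masses are not known exactly. Their poses are not given: they have to be found in the camera images.
- salt: Loose glass salt shaker, 46 mm across, standing upright; origin at the centre of its underside, z up. Weighs about 0.2 kg. A chrome cap 39 mm across sits loosely on its neck.
- salt_cap_top (a point): Centre of the top of the chrome cap (flat part 31 mm across); about 94 mm above the counter before, 87 mm when home. It moves with the cap.
- salt_cap (a joint): How far the chrome cap has been pressed down, m: 0 stands 7 mm proud, 0.007 is fully home. It slides straight down against a steady friction of about 3 N, stays where it is left, and seats on a soft rubber seal that gives a further 1 mm for every 2 N (about 9 mm in all) and springs back: the force climbs past 3 N only when the cap is home; 6 to 8 N is ample.
- pick: Loose cream ceramic toothpick holder, 52 mm across, standing upright; origin at the centre of its underside, z up. About 0.2 kg. It has a red press-in lid 42 mm across.
- pick_lid_top (a point): Centre of the flat top of the red lid (36 mm across); about 81 mm above the counter before, 74 mm when home. It moves with the lid.
- pick_lid (a joint): How far the red lid has been pressed down, m: 0 stands 7 mm proud, 0.007 is fully home. Friction about 3 N, stays where it is left; it seats on the same kind of soft seal (2 N per mm, about 9 mm in all, springs back), so 6 to 8 N is ample.
- bin_case: Fixed tin case of the tilting bin, 140 mm deep (x), 170 mm wide (y), 150 mm high; origin at the centre of its underside, z up; its open front looks along its own -x, towards the robot.
- bin (a joint): Angle of the tilting bin, rad: 0 shut (front flush with the case), grows to 0.65 as the top of its ribbed front swings out along the case's -x. The pivot is a level line along the case's y, at x = -70 mm, z = 8 mm in the case's frame. It stays where it is left; about 1 to 4 N on the lip moves it; when shut it meets a felt buffer that gives a further 1 mm at the lip for every 2.5 N (about 8 mm in all) and springs back, so 8 to 10 N is ample.
- bin_lip (a point): Foremost point, at mid-width, of the rolled lip (12 mm thick, 154 mm long along the case's y) at the top of the bin's front, 128 mm from the pivot: 136 mm above the counter when shut, then 78 mm ahead of the case's origin along its -x; lower and nearer the robot when out. Push here along the case's +x. The lip stands out 8 mm past the front panel.
- bell: Loose call bell, black base 84 mm across, chrome dome 74 mm across and 51 mm high, brass plunger on top; origin at the centre of its underside, z up. About 0.3 kg.
- bell_top (a point): Centre of the top of the brass plunger (22 mm across), 73 mm above the counter when up. It moves with the plunger.
- bell_plunger (a joint): How far the plunger is pressed, m: 0 up, 0.010 fully down; the bell rings past 0.003. A spring takes about 1 N to start, 3 N at 0.003 and 7 N fully down, and returns it.
- pepper: Bystander: loose glass pepper shaker, 46 mm across and 87 mm high with a black cap already home; origin at the centre of its underside, z up.
- ashtray: Bystander: loose turquoise melamine ashtray, 100 mm across, 30 mm high; origin at the centre of its underside, z up.
- spindle: Bystander: loose stainless check spindle, base 80 mm across, thin post 112 mm high with a rounded tip; origin at the centre of its underside, z up.
Things that resemble listed ones, but are neither listed nor needed, are in the scene too. What is shaped like the pick but green is not meant.

How it is judged (in metres and radians):
On the way, in this order (a step that is already met when the one before it is completed fails the run):
1. the salt shaker's cap is pressed home (value of joint salt_cap above 0.0055 m), for 0.1 s.
2. then the toothpick holder's lid is pressed home (value of joint pick_lid above 0.0055 m), for 0.1 s.
3. then the bin is pushed shut (value of joint bin below 0.05 rad), for 0.1 s.
4. then the bell's plunger is tapped (value of joint bell_plunger above 0.003 m), for 0.02 s.
At the end, for the whole second after the job is handed in: Cap and lid home (pressed at least 5.5 mm of 7), bin shut to within 0.05 rad, bell plunger back up (under 1.5 mm), and all six loose things upright (within 0.1 rad), at rest and within 30 mm (the three bystanders 15 mm) of where they stood (value of joint each of salt_cap, pick_lid above 0.0055 m and value of joint bin below 0.05 rad and value of joint bell_plunger below 0.0015 m and distance of each of salt, pick, bell from where it was at the start of the episode below 0.03 m and angle between each of salt, pick, bell, pepper, ashtray, spindle's own z axis and vertical below 0.1 rad and linear speed of each of salt, pick, bell, pepper, ashtray, spindle below 0.02 m/s and distance of each of pepper, ashtray, spindle from where it was at the start of the episode below 0.015 m); the robot touches nothing.
It fails at once if the bell is rung before the bin is shut (value of joint bell_plunger above 0.003 m and value of joint bin above 0.06 rad).
It fails at once if one of the loose things is lifted more than 15 mm (height (world z) of any of salt, pick, bell, pepper, ashtray, spindle above 0.015 m).
It fails at once if one of the loose things is tipped more than 0.35 rad (angle between any of salt, pick, bell, pepper, ashtray, spindle's own z axis and vertical above 0.35 rad).
It fails at once if the salt shaker, toothpick holder or bell is shifted more than 30 mm, or a bystander is shifted more than 15 mm or touched with more than 4 N (distance of any of salt, pick, bell from where it was at the start of the episode above 0.03 m or distance of any of pepper, ashtray, spindle from where it was at the start of the episode above 0.015 m or contact force between the fingers and pepper above 4 N or contact force between the fingers and ashtray above 4 N or contact force between the fingers and spindle above 4 N).
It fails at once if one of the touched things is pushed harder than 35 N (contact force between the fingers and salt above 35 N or contact force between the fingers and pick above 35 N or contact force between the fingers and bell above 35 N or contact force between the fingers and bin_case above 35 N).
It also fails if it takes over 70 s, if anything falls off the work surface, if the arm or the gripper's body presses on something with over 40 N, if the wrist force passes 120 N, or if a joint passes its speed limit or range.

## Working session

There is one attempt and no reset: what is moved stays moved. The work goes in short steps, Python scripts to look and compute and a tool call to move; the robot and the scene stay as the last step left them, time stands still between calls to the robot, and variables do not carry over. Pictures are saved under pics/ and viewed, about 8 in all and at most 12, crops included, and the job is handed in when it is done.

Besides the shell and the picture viewer there is one more tool, called as a command line: name --argument value ..., lists and objects as JSON in quotes. play_rows: Moves the arm, as the interface text tells. Its arguments: {"type":"object","properties":{"increments":{"type":"array"},"claw":{"type":"number"}},"required":["increments"]}

```bash
mkdir -p pics
python3 - <<'E'
from plant import ctrl,get_image
import cv2
s=ctrl.get_state();print(s,ctrl.nose_length)
for n in("side","top"):
    im=get_image(n);cv2.imwrite(f"pics/{n}0.png",im["color"][:,:,::-1]);print(n,im["mtx"],im["rvec"],im["tvec"])
im=get_image("wrist");print(im["mtx"],im["T_tool_cam"])
E
```

```text
{'t': 0.0, 'joint_positions': array([ 1.10260774e+00,  3.53661403e-01,  1.63410428e+00,  1.47306060e-05,
        1.15518715e+00, -2.38758713e-03]), 'joint_velocities': array([-0.00055848,  0.00053938,  0.00236196, -0.00013489,  0.00041817,
       -0.000594  ]), 'tau': array([ 1.84479948e-03, -5.93844080e+01, -3.34218049e+01,  6.97054435e-02,
        2.33487412e-02, -1.68031756e-04]), 'ee_pos': array([280.6038478 , 558.22292364, 403.96801052]), 'tcp_rot': array([ 2.30803523e-01,  9.73000139e-01, -6.59778484e-04, -1.65094727e-04]), 'force': array([-0.13333498, -0.22387293,  0.59582011]), 'ft_torque': array([ 0.00843091, -0.03281666,  0.04472444]), 'finger_gap': 0.9996651651607762} 190.1
side [[493.16944375   0.         322.35934997]
 [  0.         493.16944375 241.87728214]
 [  0.           0.           1.        ]] [ 2.25659648 -0.44819617  0.1747908 ] [-526.50234688  221.87488077 1068.30077077]
top [[612.45799341   0.         323.01795362]
 [  0.         612.45799341 234.89354638]
 [  0.           0.           1.        ]] [ 2.10938581 -2.11461034  0.22436077] [  -6.63975121  571.02232895 1441.85456217]
[[401.0872918    0.         321.56890606]
 [  0.         401.0872918  231.84207245]
 [  0.           0.           1.        ]] [[-2.52771578e-04 -9.65770099e-01 -2.59399405e-01  7.34462971e+01]
 [ 9.99999962e-01 -2.15340235e-04 -1.72715924e-04  2.58207318e-01]
 [ 1.10944747e-04 -2.59399439e-01  9.65770117e-01  2.01563050e+01]
 [ 0.00000000e+00  0.00000000e+00  0.00000000e+00  1.00000000e+00]]
```

View pics/top0.png

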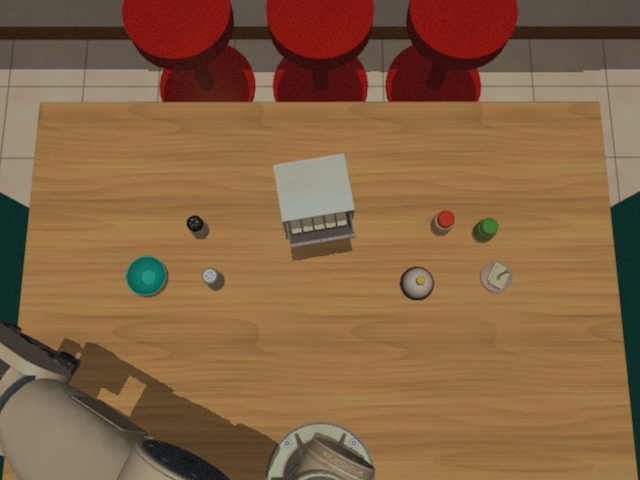

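View pics/side0.png

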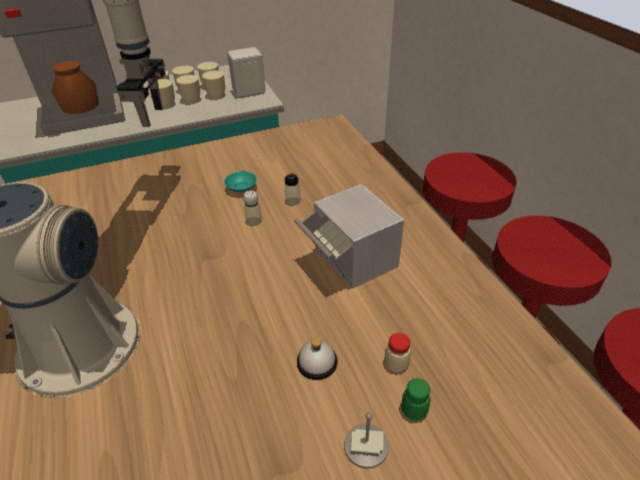

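The top view shows the salt cap at about (210,275), red lid (446,219), brass plunger (421,280) and bin lip around (321,240). The side view has them at (251,196), (399,342), (316,343), and the lip running from (297,222) to (337,262). The shaker neighbours are the pepper and the ashtray.

```bash
cat > h.py <<'E'
import numpy as np,cv2
from plant import ctrl,get_image
from scipy.spatial.transform import Rotation as R
def cam(n):
    s=ctrl.get_state();im=get_image(n)
    if n=="wrist":
        T=np.eye(4);T[:3,:3]=R.from_quat(s["tcp_rot"]).as_matrix();T[:3,3]=s["ee_pos"];T=T@im["T_tool_cam"]
        return im["color"],im["mtx"],T[:3,:3],T[:3,3]
    Rm=cv2.Rodrigues(np.array(im["rvec"]))[0];return im["color"],im["mtx"],Rm.T,-Rm.T@np.array(im["tvec"]).ravel()
def ray(c,p):
    d=c[2]@np.linalg.inv(c[1])@[p[0],p[1],1.];return c[3],d/np.linalg.norm(d)
def onz(c,p,z):
    o,d=ray(c,p);return o+d*(z-o[2])/d[2]
def tri(c1,p1,c2,p2):
    o1,d1=ray(c1,p1);o2,d2=ray(c2,p2)
    t=np.linalg.lstsq(np.c_[d1,-d2],o2-o1,rcond=None)[0];a=o1+t[0]*d1;b=o2+t[1]*d2
    return (a+b)/2,np.linalg.norm(a-b)
def proj(c,P):
    q=c[1]@(c[2].T@(np.asarray(P,float)-c[3]));return q[:2]/q[2]
def blob(c,box,lo,hi):
    x0,y0,x1,y1=box;h=cv2.cvtColor(c[0],cv2.COLOR_RGB2HSV)[y0:y1,x0:x1]
    n,l,s,m=cv2.connectedComponentsWithStats(cv2.inRange(h,lo,hi));i=1+np.argmax(s[1:,4])
    return m[i]+[x0,y0],s[i]+[x0,y0,0,0,0]
def totool(P,nose=None):  # tip target in world -> tool-frame shift, m
    s=ctrl.get_state();Rm=R.from_quat(s["tcp_rot"]).as_matrix()
    tip=s["ee_pos"]+Rm@[0,0,ctrl.nose_length if nose is None else nose]
    return (Rm.T@(np.asarray(P)-tip)/1000).round(4)
E
python3 - <<'E'
from h import *
t=cam("top");s=cam("side")
for n,bt,bs,lo,hi in [("lid",(430,205,462,235),(380,325,418,360),(0,150,90),(6,255,255)),
  ("brass",(405,265,435,300),(300,330,335,352),(14,130,80),(32,255,255)),
  ("saltcap",(195,262,228,292),(238,185,264,206),(0,0,110),(179,60,255))]:
    (a,sa),(b,sb)=blob(t,bt,lo,hi),blob(s,bs,lo,hi)
    print(n,a,sa,b,sb,tri(t,a,s,b))
# bigger crops
A=cv2.resize(t[0][150:300,180:380],None,fx=4,fy=4,interpolation=2)
cv2.imwrite("pics/c1.png",A[:,:,::-1])
E
```

```text
lid [445.43269231 218.46153846] [437 211  17  16 208] [399.14409222 342.80979827] [389 333  21  21 347] (array([ 608.75195915, -308.04065768,   69.3307107 ]), np.float64(1.5575702131565434))
brass [423.33112583 268.42384106] [405 265  30  16 151] [315.7        340.96666667] [311 336  10  11  90] (array([ 470.41054318, -246.18156074,   78.04697871]), np.float64(28.058426541589757))
saltcap [209.2804878  275.26829268] [203 268  14  15 164] [249.90697674 196.28682171] [244 191  13  13 129] (array([467.28797533, 263.00228249,  83.05515828]), np.float64(2.4146604050140077))
```

View pics/c1.png

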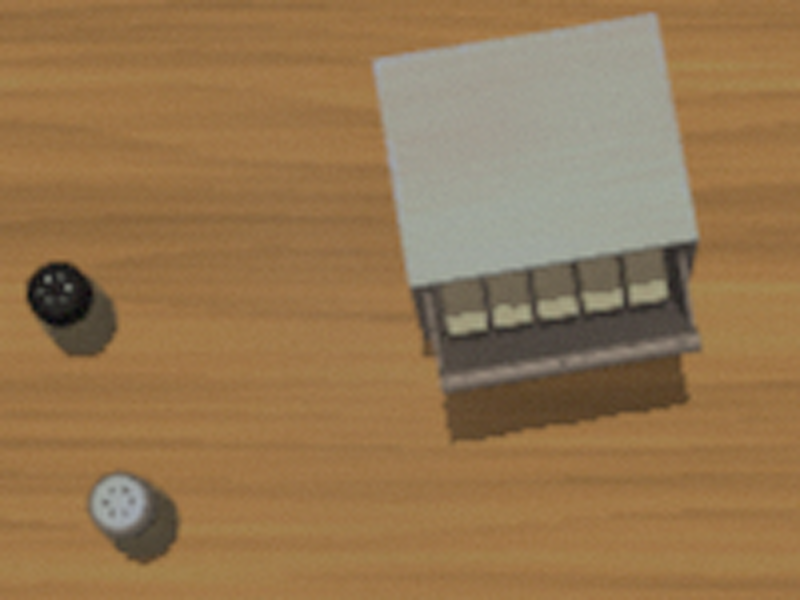

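Run:
```python
from h import *
t=cam("top");s=cam("side")
(a,sa),(b,sb)=blob(t,(413,272,430,290),(14,110,80),(32,255,255)),blob(s,(305,334,328,352),(14,130,80),(32,255,255))
print(a,sa,b,sb,tri(t,a,s,b),onz(t,a,72))
f=lambda x,y:(180+(x-1.5)/4,150+(y-1.5)/4)
C=[onz(t,f(*p),150)[:2] for p in [(375,62),(657,15),(697,240),(411,287)]]
C=np.array(C);print(C.round(1));D=[np.linalg.norm(C[i]-C[(i+1)%4]) for i in range(4)];print(D)
ux=(C[0]+C[1]-C[2]-C[3]);ux/=np.linalg.norm(ux);print("ctr",C.mean(0),"yaw",np.arctan2(ux[1],ux[0]))
for z in(115,125):print([onz(t,f(*p),z).round(1) for p in [(443,382),(700,345)]])
print("salt",onz(t,(209.5,275.3),92),"lid",onz(t,(445.4,218.5),79), "pepper",onz(t,f(60,293),85))
```

```text
[420.65517241 279.62068966] [417 276   8   9  58] [315.64130435 340.98913043] [310 336  11  12  92] (array([ 458.03294498, -241.68013313,   71.40440351]), np.float64(0.8534347860799736)) [ 458.37858028 -241.6472541    72.        ]
[[720.4 108.8]
 [749.2 -57.8]
 [611.7 -79.7]
 [584.1  86.1]]
[np.float64(169.0640214330191), np.float64(139.22914491890546), np.float64(168.02651029577962), np.float64(138.2167458987141)]
ctr [666.34321259  14.37038367] yaw 0.16154955941849636
[array([534.9,  68.9, 115. ]), array([556.8, -82.5, 115. ])]
[array([532.9,  68.4, 125. ]), array([554.7, -81.9, 125. ])]
salt [467.12753997 260.73652516  92.        ] lid [ 607.11275016 -306.15918121   79.        ] pepper [596.12693027 302.58879936  85.        ]
```

play_rows --increments '[{"az": 0}, {"az": 0}, {"az": 0}]' --claw 1

```text
validation failed for argument at $.in...
```

play_rows --increments '[{"dx": -0.04, "dy": -0.024, "dz": 0.0, "ax": 0.0, "ay": 0.0, "az": 0.0}, {"dx": -0.08, "dy": -0.048, "dz": 0.0, "ax": 0.0, "ay": 0.0, "az": 0.0}, {"dx": -0.12, "dy": -0.073, "dz": 0.0, "ax": 0.0, "ay": 0.0, "az": 0.0}, {"dx": -0.16, "dy": -0.097, "dz": 0.0, "ax": 0.0, "ay": 0.0, "az": 0.0}, {"dx": -0.2, "dy": -0.121, "dz": 0.0, "ax": 0.0, "ay": 0.0, "az": 0.0}, {"dx": -0.24, "dy": -0.146, "dz": 0.0, "ax": 0.0, "ay": 0.0, "az": 0.0}, {"dx": -0.28, "dy": -0.17, "dz": 0.0, "ax": 0.0, "ay": 0.0, "az": 0.0}, {"dx": -0.3, "dy": -0.182, "dz": 0.04, "ax": 0.0, "ay": 0.0, "az": 0.0}, {"dx": -0.3, "dy": -0.182, "dz": 0.075, "ax": 0.0, "ay": 0.0, "az": 0.0}, {"dx": -0.3, "dy": -0.182, "dz": 0.075, "ax": 0.0, "ay": 0.0, "az": 0.0}, {"dx": -0.3, "dy": -0.182, "dz": 0.075, "ax": 0.0, "ay": 0.0, "az": 0.0}]' --claw 1

```text
t: 1.45
ee_pos: [467.0, 261.2, 329.9]
tcp_rot: [0.231, 0.973, -0.0, -0.0]
force: [-0.1, 0.3, 0.9]
finger_gap: 0.065
```

Run:
```python
from h import *
w=cam("wrist");t=cam("top");s=cam("side");st=ctrl.get_state();print(st["finger_gap"],st["ee_pos"])
I=w[0].copy();p=proj(w,(467,261,94));print("pred cap",p,"tip",proj(w,np.array(st["ee_pos"])-[0,0,190.1]))
cv2.circle(I,tuple(int(v) for v in p),3,(255,0,0),1)
S=cv2.resize(s[0][100:240,180:320],None,fx=3,fy=3,interpolation=2)
out=np.zeros((480,640+160,3),np.uint8);out=np.hstack([I[:,:],np.zeros((480,2,3),np.uint8)])
J=np.hstack([cv2.resize(I,(480,360)),cv2.resize(S,(320,360))]);cv2.imwrite("pics/w1.png",J[:,:,::-1])
```

```text
0.004841587998904575 [467.37834749 261.93465375 331.42753812]
pred cap [321.44013097 258.63495729] tip [323.48928845 292.2253014 ]
```

View pics/w1.png

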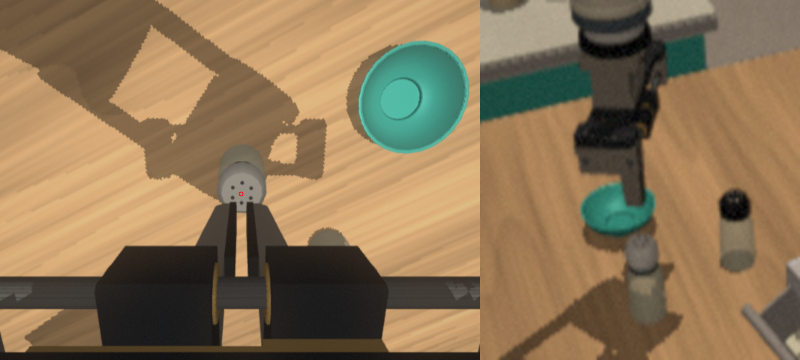

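The wrist view confirms it: the cap's hole pattern is centred at about (322,254) against a predicted (321,259), roughly 2 mm off, with the fingers closed above it. The path down is clear, so I'll descend.

play_rows --increments '[{"dx": 0.0, "dy": 0.0, "dz": 0.015, "ax": 0.0, "ay": 0.0, "az": 0.0}, {"dx": 0.0, "dy": 0.0, "dz": 0.03, "ax": 0.0, "ay": 0.0, "az": 0.0}, {"dx": 0.0, "dy": 0.0, "dz": 0.038, "ax": 0.0, "ay": 0.0, "az": 0.0}, {"dx": 0.0, "dy": 0.0, "dz": 0.041, "ax": 0.0, "ay": 0.0, "az": 0.0}, {"dx": 0.0, "dy": 0.0, "dz": 0.043, "ax": 0.0, "ay": 0.0, "az": 0.0}, {"dx": 0.0, "dy": 0.0, "dz": 0.045, "ax": 0.0, "ay": 0.0, "az": 0.0}, {"dx": 0.0, "dy": 0.0, "dz": 0.047, "ax": 0.0, "ay": 0.0, "az": 0.0}, {"dx": 0.0, "dy": 0.0, "dz": 0.049, "ax": 0.0, "ay": 0.0, "az": 0.0}, {"dx": 0.0, "dy": 0.0, "dz": 0.05, "ax": 0.0, "ay": 0.0, "az": 0.0}, {"dx": 0.0, "dy": 0.0, "dz": 0.05, "ax": 0.0, "ay": 0.0, "az": 0.0}]'

```text
t: 2.6
ee_pos: [467.7, 262.1, 281.6]
tcp_rot: [0.23, 0.973, 0.001, 0.001]
force: [-0.0, 0.2, 2.7]
finger_gap: 0.006
```

play_rows --increments '[{"dx": 0.0, "dy": 0.0, "dz": 0.002, "ax": 0.0, "ay": 0.0, "az": 0.0}, {"dx": 0.0, "dy": 0.0, "dz": 0.004, "ax": 0.0, "ay": 0.0, "az": 0.0}, {"dx": 0.0, "dy": 0.0, "dz": 0.006, "ax": 0.0, "ay": 0.0, "az": 0.0}, {"dx": 0.0, "dy": 0.0, "dz": 0.006, "ax": 0.0, "ay": 0.0, "az": 0.0}, {"dx": 0.0, "dy": 0.0, "dz": 0.006, "ax": 0.0, "ay": 0.0, "az": 0.0}]'

```text
t: 3.1
ee_pos: [467.7, 262.1, 275.6]
tcp_rot: [0.23, 0.973, 0.001, 0.001]
force: [0.1, -0.9, 3.0]
finger_gap: 0.002
```

play_rows --increments '[{"dx": 0.0, "dy": 0.0, "dz": 0.0015, "ax": 0.0, "ay": 0.0, "az": 0.0}, {"dx": 0.0, "dy": 0.0, "dz": 0.003, "ax": 0.0, "ay": 0.0, "az": 0.0}, {"dx": 0.0, "dy": 0.0, "dz": 0.003, "ax": 0.0, "ay": 0.0, "az": 0.0}, {"dx": 0.0, "dy": 0.0, "dz": 0.003, "ax": 0.0, "ay": 0.0, "az": 0.0}]'

```text
t: 3.5
ee_pos: [467.8, 262.1, 272.9]
tcp_rot: [0.23, 0.973, 0.001, 0.001]
force: [-2.2, -1.4, 7.8]
finger_gap: 0.005
```

7.8 N, so the cap is home. Lifting off.

play_rows --increments '[{"dx": 0.0, "dy": 0.0, "dz": -0.005, "ax": 0.0, "ay": 0.0, "az": 0.0}, {"dx": 0.0, "dy": 0.0, "dz": -0.015, "ax": 0.0, "ay": 0.0, "az": 0.0}, {"dx": 0.0, "dy": 0.0, "dz": -0.05, "ax": 0.0, "ay": 0.0, "az": 0.0}, {"dx": 0.0, "dy": 0.0, "dz": -0.09, "ax": 0.0, "ay": 0.0, "az": 0.0}, {"dx": 0.0, "dy": 0.0, "dz": -0.13, "ax": 0.0, "ay": 0.0, "az": 0.0}, {"dx": -0.04, "dy": -0.047, "dz": -0.13, "ax": 0.0, "ay": 0.0, "az": 0.0}, {"dx": -0.07, "dy": -0.082, "dz": -0.13, "ax": 0.0, "ay": 0.0, "az": 0.0}, {"dx": -0.1, "dy": -0.117, "dz": -0.13, "ax": 0.0, "ay": 0.0, "az": 0.0}, {"dx": -0.13, "dy": -0.153, "dz": -0.13, "ax": 0.0, "ay": 0.0, "az": 0.0}, {"dx": -0.16, "dy": -0.188, "dz": -0.13, "ax": 0.0, "ay": 0.0, "az": 0.0}, {"dx": -0.19, "dy": -0.223, "dz": -0.13, "ax": 0.0, "ay": 0.0, "az": 0.0}, {"dx": -0.19, "dy": -0.223, "dz": -0.13, "ax": 0.0, "ay": 0.0, "az": 0.0}]'

```text
t: 4.7
ee_pos: [538.0, -26.9, 403.0]
tcp_rot: [0.232, 0.973, 0.0, 0.002]
force: [-0.3, 0.4, 0.9]
finger_gap: 0.004
```

Run:
```python
from h import *
s=cam("side");t=cam("top");print(ctrl.get_state()["ee_pos"],totool((607.5,-306.5,112)))
lo,hi=(0,0,110),(179,60,255)
a,b=blob(t,(195,262,228,292),lo,hi),blob(s,(238,185,264,212),lo,hi);print(a,b,tri(t,a[0],s,b[0]))
```

```text
[537.16080182 -23.44277131 402.73126836] [-0.1899 -0.2218  0.1003]
(array([209.78313253, 275.61445783]), array([203, 269,  15,  14, 166])) (array([250.32374101, 198.73381295]), array([244, 193,  14,  13, 139])) (array([467.59493536, 263.33050056,  74.63836334]), np.float64(2.5653069729821754))
```

The salt cap now sits about 8 mm lower and the shaker hasn't moved. On to the toothpick holder.

play_rows --increments '[{"dx": -0.03, "dy": -0.035, "dz": 0.0, "ax": 0.0, "ay": 0.0, "az": 0.0}, {"dx": -0.06, "dy": -0.07, "dz": 0.0, "ax": 0.0, "ay": 0.0, "az": 0.0}, {"dx": -0.09, "dy": -0.105, "dz": 0.0, "ax": 0.0, "ay": 0.0, "az": 0.0}, {"dx": -0.12, "dy": -0.14, "dz": 0.0, "ax": 0.0, "ay": 0.0, "az": 0.0}, {"dx": -0.15, "dy": -0.175, "dz": 0.0, "ax": 0.0, "ay": 0.0, "az": 0.0}, {"dx": -0.18, "dy": -0.21, "dz": 0.0, "ax": 0.0, "ay": 0.0, "az": 0.0}, {"dx": -0.19, "dy": -0.222, "dz": 0.0, "ax": 0.0, "ay": 0.0, "az": 0.0}, {"dx": -0.19, "dy": -0.222, "dz": 0.04, "ax": 0.0, "ay": 0.0, "az": 0.0}, {"dx": -0.19, "dy": -0.222, "dz": 0.075, "ax": 0.0, "ay": 0.0, "az": 0.0}, {"dx": -0.19, "dy": -0.222, "dz": 0.1, "ax": 0.0, "ay": 0.0, "az": 0.0}, {"dx": -0.19, "dy": -0.222, "dz": 0.1, "ax": 0.0, "ay": 0.0, "az": 0.0}, {"dx": -0.19, "dy": -0.222, "dz": 0.1, "ax": 0.0, "ay": 0.0, "az": 0.0}]'

```text
t: 6.0
ee_pos: [607.4, -305.6, 302.8]
tcp_rot: [0.231, 0.973, 0.001, 0.001]
force: [-0.0, -0.1, 0.7]
finger_gap: 0.008
```

Run:
```python
from h import *
w=cam("wrist");s=cam("side");st=ctrl.get_state();print(st["ee_pos"],st["force"],totool((607.5,-306.5,81)))
I=w[0].copy();p=proj(w,(607.5,-306.5,81));print("pred",p)
cv2.circle(I,tuple(int(v) for v in p),3,(0,0,255),1)
S=cv2.resize(s[0][260:400,330:470],(320,360),interpolation=2)
J=np.hstack([cv2.resize(I,(480,360)),S]);cv2.imwrite("pics/w2.png",J[:,:,::-1])
```

```text
[ 607.83287191 -306.45892091  304.42826017] [-0.2701421  -0.75440692  0.32938803] [ 0.0012 -0.0008  0.0333]
pred [318.53872829 267.27328099]
```

View pics/w2.png

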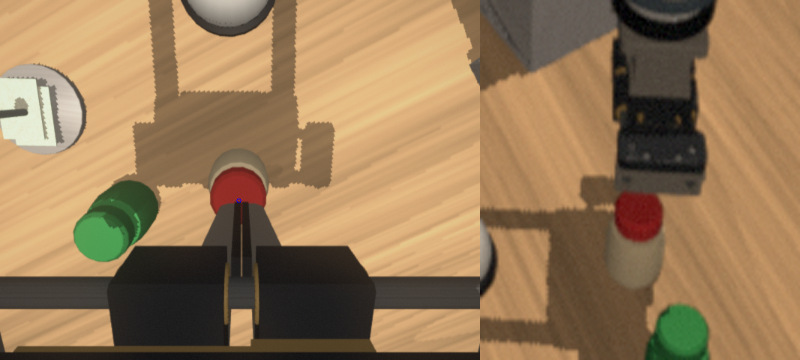

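The lid is centred at about (318,264) in the wrist view against a predicted (318.5,267). The green lookalike and the spindle are well clear.

play_rows --increments '[{"dx": 0.0, "dy": 0.0, "dz": 0.015, "ax": 0.0, "ay": 0.0, "az": 0.0}, {"dx": 0.0, "dy": 0.0, "dz": 0.026, "ax": 0.0, "ay": 0.0, "az": 0.0}, {"dx": 0.0, "dy": 0.0, "dz": 0.029, "ax": 0.0, "ay": 0.0, "az": 0.0}, {"dx": 0.0, "dy": 0.0, "dz": 0.031, "ax": 0.0, "ay": 0.0, "az": 0.0}, {"dx": 0.0, "dy": 0.0, "dz": 0.033, "ax": 0.0, "ay": 0.0, "az": 0.0}, {"dx": 0.0, "dy": 0.0, "dz": 0.035, "ax": 0.0, "ay": 0.0, "az": 0.0}, {"dx": 0.0, "dy": 0.0, "dz": 0.037, "ax": 0.0, "ay": 0.0, "az": 0.0}, {"dx": 0.0, "dy": 0.0, "dz": 0.037, "ax": 0.0, "ay": 0.0, "az": 0.0}, {"dx": 0.0, "dy": 0.0, "dz": 0.037, "ax": 0.0, "ay": 0.0, "az": 0.0}]'

```text
t: 7.0
ee_pos: [608.1, -306.5, 267.7]
tcp_rot: [0.231, 0.973, 0.001, 0.002]
force: [-1.3, 0.5, 2.0]
finger_gap: 0.004
```

play_rows --increments '[{"dx": 0.0, "dy": 0.0, "dz": 0.002, "ax": 0.0, "ay": 0.0, "az": 0.0}, {"dx": 0.0, "dy": 0.0, "dz": 0.004, "ax": 0.0, "ay": 0.0, "az": 0.0}, {"dx": 0.0, "dy": 0.0, "dz": 0.006, "ax": 0.0, "ay": 0.0, "az": 0.0}, {"dx": 0.0, "dy": 0.0, "dz": 0.006, "ax": 0.0, "ay": 0.0, "az": 0.0}, {"dx": 0.0, "dy": 0.0, "dz": 0.006, "ax": 0.0, "ay": 0.0, "az": 0.0}]'

```text
t: 7.5
ee_pos: [608.2, -306.6, 261.9]
tcp_rot: [0.231, 0.973, 0.001, 0.002]
force: [-1.7, 1.0, 5.1]
finger_gap: 0.006
```

play_rows --increments '[{"dx": 0.0, "dy": 0.0, "dz": 0.001, "ax": 0.0, "ay": 0.0, "az": 0.0}, {"dx": 0.0, "dy": 0.0, "dz": 0.002, "ax": 0.0, "ay": 0.0, "az": 0.0}, {"dx": 0.0, "dy": 0.0, "dz": 0.002, "ax": 0.0, "ay": 0.0, "az": 0.0}, {"dx": 0.0, "dy": 0.0, "dz": 0.002, "ax": 0.0, "ay": 0.0, "az": 0.0}]'

```text
t: 7.9
ee_pos: [608.2, -306.6, 260.4]
tcp_rot: [0.231, 0.973, 0.001, 0.003]
force: [-2.3, 0.7, 8.1]
finger_gap: 0.004
```

Seated at 8.1 N. I'll lift, then move in front of the bin and turn to face its lip.

play_rows --increments '[{"dx": 0.0, "dy": 0.0, "dz": -0.005, "ax": 0.0, "ay": 0.0, "az": 0.0}, {"dx": 0.0, "dy": 0.0, "dz": -0.02, "ax": 0.0, "ay": 0.0, "az": 0.0}, {"dx": 0.0, "dy": 0.0, "dz": -0.06, "ax": 0.0, "ay": 0.0, "az": 0.0}, {"dx": 0.0, "dy": 0.0, "dz": -0.1, "ax": 0.0, "ay": 0.0, "az": 0.0}, {"dx": 0.0, "dy": 0.0, "dz": -0.14, "ax": 0.0, "ay": 0.0, "az": 0.0}, {"dx": 0.03, "dy": 0.026, "dz": -0.14, "ax": 0.0, "ay": 0.0, "az": -0.1}, {"dx": 0.06, "dy": 0.052, "dz": -0.14, "ax": 0.0, "ay": 0.0, "az": -0.2}, {"dx": 0.09, "dy": 0.079, "dz": -0.14, "ax": 0.0, "ay": 0.0, "az": -0.3}, {"dx": 0.12, "dy": 0.105, "dz": -0.14, "ax": 0.0, "ay": 0.0, "az": -0.4}, {"dx": 0.16, "dy": 0.14, "dz": -0.14, "ax": 0.0, "ay": 0.0, "az": -0.5}, {"dx": 0.2, "dy": 0.175, "dz": -0.14, "ax": 0.0, "ay": 0.0, "az": -0.6}, {"dx": 0.236, "dy": 0.207, "dz": -0.14, "ax": 0.0, "ay": 0.0, "az": -0.63}]'

```text
t: 9.1
ee_pos: [490.4, -18.3, 400.6]
tcp_rot: [-0.083, 0.997, -0.0, 0.003]
force: [0.1, 0.3, 0.1]
finger_gap: 0.008
```

play_rows --increments '[{"dx": 0.0, "dy": 0.0, "dz": 0.0, "ax": 0.0, "ay": 0.0, "az": 0.0}]'

```text
t: 9.2
ee_pos: [488.1, -14.5, 401.1]
tcp_rot: [-0.085, 0.996, 0.001, 0.003]
force: [-0.0, -0.3, -0.7]
finger_gap: 0.009
```

Run:
```python
from h import *
s=cam("side");t=cam("top");st=ctrl.get_state();print(st["ee_pos"],R.from_quat(st["tcp_rot"]).as_matrix()[:,0],totool((495,-15,105)))
lo,hi=(0,150,90),(6,255,255)
a,b=blob(t,(430,205,462,235),lo,hi),blob(s,(380,325,418,364),lo,hi);print(a,b,tri(t,a[0],s,b[0]))
```

```text
[490.12678664 -17.31561154 401.49513907] [-0.98573582 -0.16812079 -0.00776453] [-0.0029  0.0018  0.1064]
(array([444.95652174, 219.25603865]), array([437, 212,  17,  16, 207])) (array([398.78823529, 344.40588235]), array([389, 335,  21,  20, 340])) (array([ 608.23281548, -307.92000276,   64.19528336]), np.float64(1.0521462818812906))
```

play_rows --increments '[{"dx": 0.0, "dy": 0.0, "dz": 0.04, "ax": 0.0, "ay": 0.0, "az": 0.0}, {"dx": 0.0, "dy": 0.0, "dz": 0.08, "ax": 0.0, "ay": 0.0, "az": 0.0}, {"dx": 0.0, "dy": 0.0, "dz": 0.106, "ax": 0.0, "ay": 0.0, "az": 0.0}, {"dx": 0.0, "dy": 0.0, "dz": 0.106, "ax": 0.0, "ay": 0.0, "az": 0.0}]'

```text
t: 9.7
ee_pos: [490.2, -18.4, 292.7]
tcp_rot: [-0.084, 0.997, 0.0, 0.001]
force: [-0.5, -0.7, 1.0]
finger_gap: 0.005
```

Run:
```python
from h import *
w=cam("wrist");s=cam("side");t=cam("top");st=ctrl.get_state();print(st["ee_pos"],st["force"])
P=np.array([607.5,-306.5,81]);print("7mm px side/top",proj(s,P)-proj(s,P-[0,0,7]),proj(t,P)-proj(t,P-[0,0,7]))
for c,b in((t,(430,205,462,235)),(s,(380,325,418,364))):print(blob(c,b,(0,150,90),(6,255,255)))
S=cv2.resize(s[0][170:290,250:420],(400,300),interpolation=2);T=cv2.resize(t[0][150:270,250:410],(400,300),interpolation=2)
J=np.hstack([S,T]);cv2.imwrite("pics/b1.png",J[:,:,::-1])
```

```text
[491.96200047 -18.04748894 296.65462673] [-0.43404296 -0.58367513  0.31916593]
7mm px side/top [ 0.29598764 -2.209664  ] [ 0.56695413 -0.67219474]
(array([445.01442308, 219.24519231]), array([437, 212,  17,  16, 208]))
(array([398.73900293, 344.42521994]), array([389, 335,  21,  20, 341]))
```

View pics/b1.png

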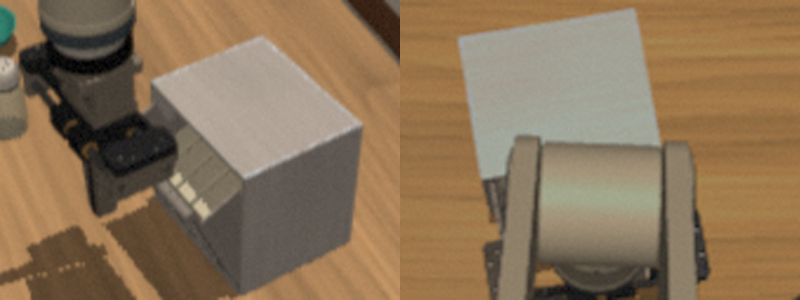

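The side view shows the fingers in front of the open bin. The red lid's box dropped 2 px, and 7 mm would be 2.2 px, so that's consistent with home. Pushing the lip along -dx.

play_rows --increments '[{"dx": -0.02, "dy": 0.0, "dz": 0.0, "ax": 0.0, "ay": 0.0, "az": 0.0}, {"dx": -0.034, "dy": 0.0, "dz": 0.0, "ax": 0.0, "ay": 0.0, "az": 0.0}, {"dx": -0.04, "dy": 0.0, "dz": 0.0, "ax": 0.0, "ay": 0.0, "az": 0.0}, {"dx": -0.046, "dy": 0.0, "dz": 0.0, "ax": 0.0, "ay": 0.0, "az": 0.0}, {"dx": -0.051, "dy": 0.0, "dz": 0.0, "ax": 0.0, "ay": 0.0, "az": 0.0}, {"dx": -0.056, "dy": 0.0, "dz": 0.0, "ax": 0.0, "ay": 0.0, "az": 0.0}, {"dx": -0.06, "dy": 0.0, "dz": 0.0, "ax": 0.0, "ay": 0.0, "az": 0.0}, {"dx": -0.06, "dy": 0.0, "dz": 0.0, "ax": 0.0, "ay": 0.0, "az": 0.0}]'

```text
t: 10.65
ee_pos: [551.5, -7.9, 297.2]
tcp_rot: [-0.084, 0.996, -0.0, 0.005]
force: [-1.0, 0.8, 0.6]
finger_gap: 0.004
```

play_rows --increments '[{"dx": -0.005, "dy": 0.0, "dz": 0.0, "ax": 0.0, "ay": 0.0, "az": 0.0}, {"dx": -0.01, "dy": 0.0, "dz": 0.0, "ax": 0.0, "ay": 0.0, "az": 0.0}, {"dx": -0.015, "dy": 0.0, "dz": 0.0, "ax": 0.0, "ay": 0.0, "az": 0.0}, {"dx": -0.019, "dy": 0.0, "dz": 0.0, "ax": 0.0, "ay": 0.0, "az": 0.0}, {"dx": -0.023, "dy": 0.0, "dz": 0.0, "ax": 0.0, "ay": 0.0, "az": 0.0}, {"dx": -0.026, "dy": 0.0, "dz": 0.0, "ax": 0.0, "ay": 0.0, "az": 0.0}, {"dx": -0.026, "dy": 0.0, "dz": 0.0, "ax": 0.0, "ay": 0.0, "az": 0.0}]'

```text
t: 11.35
ee_pos: [577.6, -3.5, 297.5]
tcp_rot: [-0.084, 0.996, -0.0, 0.005]
force: [0.1, 0.0, 0.4]
finger_gap: 0.008
```

play_rows --increments '[{"dx": -0.002, "dy": 0.0, "dz": 0.0, "ax": 0.0, "ay": 0.0, "az": 0.0}, {"dx": -0.004, "dy": 0.0, "dz": 0.0, "ax": 0.0, "ay": 0.0, "az": 0.0}, {"dx": -0.004, "dy": 0.0, "dz": 0.0, "ax": 0.0, "ay": 0.0, "az": 0.0}]'

```text
t: 11.65
ee_pos: [581.3, -2.9, 297.4]
tcp_rot: [-0.084, 0.996, -0.0, 0.004]
force: [-3.9, -1.1, 2.8]
finger_gap: 0.004
```

Run:
```python
from h import *
w=cam("wrist");s=cam("side");st=ctrl.get_state();print(st["ee_pos"],st["force"],st["ft_torque"])
S=cv2.resize(s[0][170:290,250:420],(400,300),interpolation=2);T=cv2.resize(w[0],(400,300))
cv2.imwrite("pics/b2.png",np.hstack([S,T])[:,:,::-1])
```

```text
[581.23987934  -2.88360815 297.36764438] [-3.38118988 -0.80631827  2.62223536] [-0.05457109  0.54044347 -0.01867308]
```

View pics/b2.png

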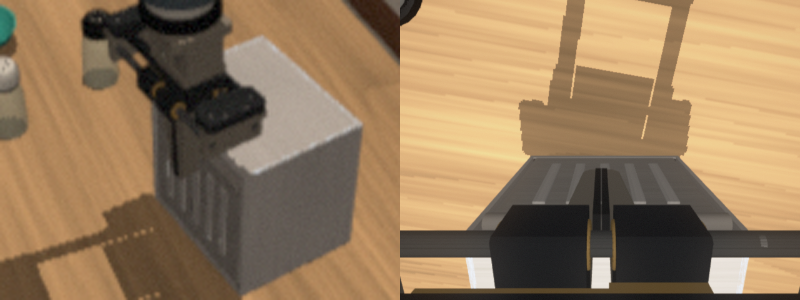

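The bin front now looks flush with the case, and the force is just starting to climb. A little more.

play_rows --increments '[{"dx": -0.001, "dy": 0.0, "dz": 0.0, "ax": 0.0, "ay": 0.0, "az": 0.0}, {"dx": -0.002, "dy": 0.0, "dz": 0.0, "ax": 0.0, "ay": 0.0, "az": 0.0}, {"dx": -0.002, "dy": 0.0, "dz": 0.0, "ax": 0.0, "ay": 0.0, "az": 0.0}, {"dx": -0.002, "dy": 0.0, "dz": 0.0, "ax": 0.0, "ay": 0.0, "az": 0.0}]'

```text
t: 12.15
ee_pos: [582.7, -2.6, 297.4]
tcp_rot: [-0.084, 0.996, -0.0, 0.004]
force: [-6.7, -1.5, 4.3]
finger_gap: 0.004
```

play_rows --increments '[{"dx": -0.001, "dy": 0.0, "dz": 0.0, "ax": 0.0, "ay": 0.0, "az": 0.0}, {"dx": -0.0015, "dy": 0.0, "dz": 0.0, "ax": 0.0, "ay": 0.0, "az": 0.0}, {"dx": -0.0015, "dy": 0.0, "dz": 0.0, "ax": 0.0, "ay": 0.0, "az": 0.0}, {"dx": -0.0015, "dy": 0.0, "dz": 0.0, "ax": 0.0, "ay": 0.0, "az": 0.0}]'

```text
t: 12.55
ee_pos: [583.6, -2.5, 297.3]
tcp_rot: [-0.084, 0.996, -0.0, 0.003]
force: [-7.7, -0.8, 5.6]
finger_gap: 0.005
```

About 9.5 N, so it's shut. Backing off and moving over the bell.

play_rows --increments '[{"dx": 0.01, "dy": 0.0, "dz": 0.0, "ax": 0.0, "ay": 0.0, "az": 0.0}, {"dx": 0.05, "dy": 0.0, "dz": 0.0, "ax": 0.0, "ay": 0.0, "az": 0.0}, {"dx": 0.09, "dy": 0.0, "dz": -0.02, "ax": 0.0, "ay": 0.0, "az": 0.0}, {"dx": 0.11, "dy": -0.035, "dz": -0.03, "ax": 0.0, "ay": 0.0, "az": 0.0}, {"dx": 0.125, "dy": -0.08, "dz": -0.03, "ax": 0.0, "ay": 0.0, "az": 0.0}, {"dx": 0.14, "dy": -0.125, "dz": -0.03, "ax": 0.0, "ay": 0.0, "az": 0.0}, {"dx": 0.155, "dy": -0.17, "dz": -0.03, "ax": 0.0, "ay": 0.0, "az": 0.0}, {"dx": 0.164, "dy": -0.215, "dz": -0.03, "ax": 0.0, "ay": 0.0, "az": 0.0}, {"dx": 0.164, "dy": -0.215, "dz": -0.006, "ax": 0.0, "ay": 0.0, "az": 0.0}, {"dx": 0.164, "dy": -0.215, "dz": -0.006, "ax": 0.0, "ay": 0.0, "az": 0.0}, {"dx": 0.164, "dy": -0.215, "dz": -0.006, "ax": 0.0, "ay": 0.0, "az": 0.0}]'

```text
t: 13.65
ee_pos: [457.5, -241.5, 302.6]
tcp_rot: [-0.084, 0.996, -0.0, 0.003]
force: [-0.5, -0.2, -0.4]
finger_gap: 0.003
```

Run:
```python
from h import *
w=cam("wrist");t=cam("top");s=cam("side");st=ctrl.get_state();print(st["ee_pos"],st["force"],totool((458.3,-241.7,73)))
p=proj(w,(458.3,-241.7,73));print(p);I=w[0].copy();cv2.circle(I,tuple(int(v) for v in p),3,(0,0,255),1)
T=cv2.resize(t[0][150:270,250:370],(300,300),interpolation=2)
S=cv2.resize(s[0][170:370,250:420],(300,352),interpolation=2)
J=np.zeros((600,780,3),np.uint8);J[:360,:480]=cv2.resize(I,(480,360));J[:300,480:]=T;J[300:,480:]=S[52:]
cv2.imwrite("pics/bell.png",J[:,:,::-1])
```

```text
[ 458.20924428 -241.13634933  303.47285049] [-0.19861505  0.30188901 -0.34901294] [ 0.0015 -0.0001  0.0404]
[320.3730718  260.74600908]
```

View pics/bell.png

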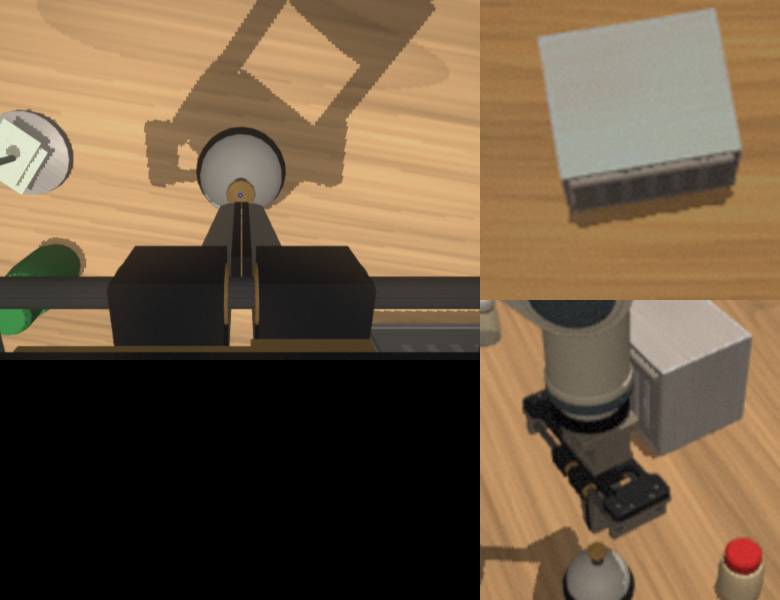

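The bin is flush and the plunger sits right at the predicted point, (320,259) px in the wrist view. Tapping it.

play_rows --increments '[{"dx": 0.0, "dy": 0.0, "dz": 0.02, "ax": 0.0, "ay": 0.0, "az": 0.0}, {"dx": 0.0, "dy": 0.0, "dz": 0.033, "ax": 0.0, "ay": 0.0, "az": 0.0}, {"dx": 0.0, "dy": 0.0, "dz": 0.038, "ax": 0.0, "ay": 0.0, "az": 0.0}, {"dx": 0.0, "dy": 0.0, "dz": 0.041, "ax": 0.0, "ay": 0.0, "az": 0.0}, {"dx": 0.0, "dy": 0.0, "dz": 0.044, "ax": 0.0, "ay": 0.0, "az": 0.0}, {"dx": 0.0, "dy": 0.0, "dz": 0.046, "ax": 0.0, "ay": 0.0, "az": 0.0}, {"dx": 0.0, "dy": 0.0, "dz": 0.046, "ax": 0.0, "ay": 0.0, "az": 0.0}]'

```text
t: 14.5
ee_pos: [458.6, -241.1, 257.6]
tcp_rot: [-0.084, 0.996, -0.001, 0.003]
force: [-2.5, 2.6, 5.4]
finger_gap: 0.005
```

5.4 N means about 6 mm of travel, so it rang. Lifting straight up, clear.

play_rows --increments '[{"dx": 0.0, "dy": 0.0, "dz": -0.004, "ax": 0.0, "ay": 0.0, "az": 0.0}, {"dx": 0.0, "dy": 0.0, "dz": -0.015, "ax": 0.0, "ay": 0.0, "az": 0.0}, {"dx": 0.0, "dy": 0.0, "dz": -0.05, "ax": 0.0, "ay": 0.0, "az": 0.0}, {"dx": 0.0, "dy": 0.0, "dz": -0.1, "ax": 0.0, "ay": 0.0, "az": 0.0}, {"dx": 0.0, "dy": 0.0, "dz": -0.15, "ax": 0.0, "ay": 0.0, "az": 0.0}, {"dx": 0.04, "dy": 0.03, "dz": -0.15, "ax": 0.0, "ay": 0.0, "az": 0.0}, {"dx": 0.08, "dy": 0.07, "dz": -0.15, "ax": 0.0, "ay": 0.0, "az": 0.0}, {"dx": 0.08, "dy": 0.1, "dz": -0.15, "ax": 0.0, "ay": 0.0, "az": 0.0}, {"dx": 0.08, "dy": 0.1, "dz": -0.15, "ax": 0.0, "ay": 0.0, "az": 0.0}, {"dx": 0.08, "dy": 0.1, "dz": -0.15, "ax": 0.0, "ay": 0.0, "az": 0.0}]'

```text
t: 15.5
ee_pos: [361.9, -155.8, 408.1]
tcp_rot: [-0.085, 0.996, -0.001, 0.005]
force: [0.4, 0.2, -0.2]
finger_gap: 0.005
```

Run:
```python
from h import *
t=cam("top");s=cam("side");print(ctrl.get_state()["force"],ctrl.get_state()["ee_pos"])
for n,bt,bs,lo,hi in [("lid",(430,205,462,235),(380,325,418,364),(0,150,90),(6,255,255)),("brass",(413,272,430,290),(305,334,328,352),(14,110,80),(32,255,255)),("saltcap",(195,262,228,292),(238,185,264,212),(0,0,110),(179,60,255))]:
    (a,_),(b,_)=blob(t,bt,lo,hi),blob(s,bs,lo,hi);print(n,a,b,tri(t,a,s,b))
J=np.vstack([t[0][130:340,80:560],s[0][120:480,100:580]]);cv2.imwrite("pics/end.png",J[:,:,::-1])
```

```text
[-0.27074296 -0.0106422  -0.96969207] [ 362.5917671  -156.56219604  407.67001711]
lid [445.06280193 219.21256039] [398.78005865 344.46627566] (array([ 608.20378904, -308.12979986,   64.32619947]), np.float64(1.2658089383733124))Traceback (most recent call last):
  File "<stdin>", line 4, in <module>
  File "h.py", line 22, in blob
    n,l,s,m=cv2.connectedComponentsWithStats(cv2.inRange(h,lo,hi));i=1+np.argmax(s[1:,4])
                                                                       ~~~~~~~~~^^^^^^^^^
    return _wrapfunc(a, 'argmax', axis=axis, out=out, **kwds)
    return bound(*args, **kwds)
ValueError: attempt to get argmax of an empty sequence
```

Run:
```python
from h import *
t=cam("top");s=cam("side")
print("brass",blob(s,(305,334,328,352),(14,130,80),(32,255,255)))
lo,hi=(0,0,110),(179,60,255);print("salt",blob(t,(195,262,228,292),lo,hi),blob(s,(238,185,264,212),lo,hi))
J=np.vstack([t[0][130:340,80:560],s[0][120:480,100:580]]);cv2.imwrite("pics/end.png",J[:,:,::-1])
```

```text
brass (array([315.65934066, 341.03296703]), array([311, 336,  10,  12,  91]))
salt (array([209.75903614, 275.65060241]), array([203, 269,  15,  14, 166])) (array([239.66666667, 185.5       ]), array([238, 185,   5,   2,   6]))
```

View pics/end.png

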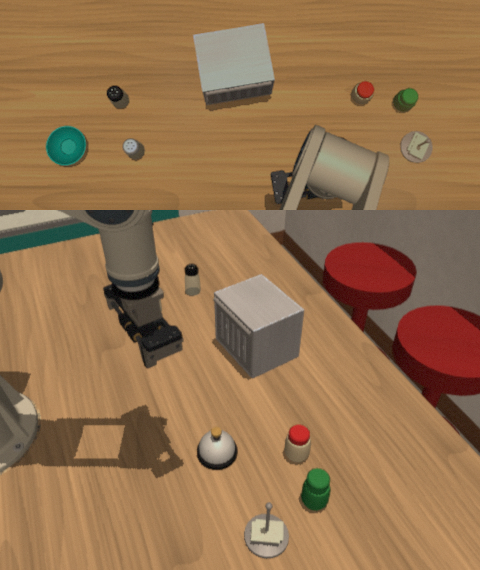

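Everything is upright and in place: the bin is shut, the plunger is back up (same pixels as at the start) and the arm is clear. Handing in.

```bash
python3 -c "
from plant import ctrl
print(ctrl.sign_off())"
```

```text
the job is handed in; nothing more can be done
None
```

I did the four touches in the order asked and handed the job in at about 16 s of the 70 s allowed; no verdict was reported.

| Touch | Peak force | Last check |
|---|---|---|
| Salt cap | 7.8 N | Cap about 8 mm lower in the images; shaker had not moved |
| Toothpick lid | 8.1 N | Force climbed well past 3 N, and the lid's box in the side view dropped 2 px (7 mm would be 2.2 px) |
| Tilting bin | about 9.5 N | Front flush with the case in the top and side views |
| Bell plunger | 5.4 N, about 6 mm of travel | Plunger back up, on the same pixels as at the start |

In the final pictures everything in view was upright and in place, the arm was clear, and the tool force was near zero.

- **Lid drop reads low:** triangulating the lid's centre gave a drop of only about 5 mm. I took it as home because of the force and the pixel shift.
- **Blocked views at the end:** the arm hid the bell from the top camera and the salt shaker from the side camera. I checked the bell from the side only and the shaker from the top only, and both matched their earlier pixels.

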